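# Shut the medicine box and clip its snap hook through the staple

### The job

Make the sloping wooden medicine box safe from children: shut its lid right down, so that the slotted steel hasp plate on the lid drops over the staple, then take the snap hook on the dark wooden block and clip it onto the staple's bar, pressing the bar in past the sprung gate until the gate snaps shut behind it. Let go and leave the hook hanging on the staple, the lid shut, and the other things where they are.

Things in the scene. Friction and masses are not known exactly. Their poses are not given: they have to be found in the camera images.
- med_box: THE BOX: fixed light-wood box, 170 mm deep (x), 220 wide (y), 191 high at the back. Origin: centre of its underside; x from its low front to its back, z up. Its top is a slope that rises to the back at 35 degrees to the horizontal from the front edge at x -91, z 70 mm. The lowest 64 mm of the slope are a fixed apron that carries the staple; above it is the lid. Jars stand inside.
- staple_bar (a point): middle of the crown of the STAPLE, a U of 6 mm steel rod standing square off the apron (so leaning 35 degrees from vertical to the box's front), at (-71.7, 0, 121.4) mm in the box's frame; axes as the box's. The crown runs along the box's y, legs at y -18 and +18. Square to the slope, from the bar's centre line: 28 mm down to the shut lid's hasp plate, 31 to the apron.
- hinge_mid (a point): middle of the lid's hinge line, along the box's y at the upper end of the slope, at (81.3, 0, 190.6) mm in the box's frame, level with the lid's outer face. Axes as the box's.
- lid_edge (a point): middle of the lid's lower (front) edge on its outer face, 143.5 mm from the hinge line; moves with the lid. The lid is 220 mm wide. The hasp plate (steel, 68 mm wide, 3 thick, slotted) is riveted on the middle of the outer face, from 37 mm above this edge to 40 mm beyond it.
- lid (a joint): opening of the lid in rad: 0 is shut (along the 35 degree slope), 0.61 is level; it starts open, between 0.6 and 1.0. A stiff hinge keeps it where it is left; 1 to 4 N at its front edge push it down.
- clip: THE SNAP HOOK: dark wooden block, 70 mm long (x), 34 wide (y), 34 high, with a snap hook of 6 mm steel wire in its +x end; about 90 g. Origin: centre of the block's underside, on which it lies on the worktop. The hook lies in the plane y = 0: a closed loop from x 39 to 129, z 4 to 45 mm. Spine (top side) centre line at z 42; under side (gate, then nose) centre line at z 7.
- hook_mouth (a point): where the bar should press the gate, at (81, 0, 7) mm in the hook's frame (x 78 to 83 works); the bar enters from below, to +z. The gate passes it and springs shut behind it when the bar's centre is 20 to 23 mm inside the gate line (z 27 to 30); at z 32 the nose meets the hasp plate, at z 36 the spine the bar. So the hook must lie nearly along the slope (within some 8 degrees), block downhill.
- gate_pivot (a point): pivot of the gate, at (54, 0, 7) mm in the hook's frame. The gate is a 5 mm rod on the hook's under side, from here to its free tip at x 84.5. The fixed nose starts 2 mm beyond, at x 86.5, and runs on along the under side to x 115, where it bends up.
- gate (a joint): opening of the gate in rad: 0 shut (sprung against its stop), grows as its free tip is pressed inwards (+z of the hook). 2 to 4 N at its tip open it; about 0.6 as the bar goes by.
- torch: small black metal torch with hexagonal collars, 37x114x32 mm, lying on its side; origin under its middle; a bystander
- tape_measure: yellow tape measure, 66x74x33 mm; origin under its middle; a bystander
- peg_a: wooden clothes peg, 15x72x12 mm, lying between the box and the thread reel; origin under its middle; a bystander
- peg_b: a second, like wooden clothes peg, 15x72x12 mm; origin under its middle; a bystander
- brush: grey scrubbing brush with a loop handle, 61x155x91 mm; origin under its middle; a bystander
- thread_spool: reel of white thread standing on end, 29 mm across, 40 mm high; origin under its middle; a bystander
- tape_roll: small black roll of tape lying flat, 58x56x19 mm; origin under its middle; a bystander
Not all that is in view belongs to the job. Leave any purple look-alike of the clip alone.

How it is judged:
By the outcome, as a careful person would: the job done as asked, in the order asked, and still so for the second after the job is handed in, with the robot touching nothing.
It also fails if it takes over 64 s, if anything falls off the work surface, if the arm or the gripper's body presses on something with over 40 N, if the wrist force passes 120 N, or if a joint passes its speed limit or range.

### The arm

A 7-joint arm with a two-finger parallel gripper is mounted at the origin on a cart in front of the work surface, level with it; the furniture and walls round the work are solid. World frame = base frame: x ahead of the robot, y to its left, z up, the work surface at z = 0. Lengths are in m, angles in rad, forces in N, time in s.
With the tool pointing down it reaches from about 0.425 to 0.825 m from the base axis. Payload 3.6 kg.
Tool frame: the origin (TCP) lies at the very end of the fingers, on their centre line; the grasp point (between the pads) lies 19 mm behind it; z points along the fingers, y is the line along which they close (so a half turn about z gives the same grasp; the last joint's range is limited). The gripper opens to 85 mm and grips with 20 to 120 N. Pads are 22 mm wide; open, the fingers measure 114 mm over their backs; the gripper's body (76 mm by 85 mm) begins 54 mm behind the grasp point. The pads swing forward as they close: fully open they stand 13 mm farther back than shut.
Start: joints at [1.099, 0.615, -0.013, 1.423, 0.008, 1.103, -0.04], TCP at [0.28, -0.587, 0.231] pointing down, gripper open.
Joint ranges: [-3.12, 3.12], [-0.3, 2.06], [-1.34, 1.32], [0.26, 2.42], [-1.36, 4.5], [0.01, 1.98], [-2.84, 2.84]. Speed limits (rad/s): [2.79, 2.79, 3.14, 3.14, 3.14, 3.14, 3.14].

### API

Orientations are given as a unit quaternion [w, x, y, z].
In Python, from plant import status, optics, env, spotter gives the robot as it stands.
- The arm moves only by the tool step_arm, never from a script. Its argument "deltas" is a list of rows, each an object with "xyz": the shift along the world's x, y, z in cm, a list of three; "dr": the turn, a rotation vector about the world's x, y, z in rad, a list of three; "gripper": the finger opening in cm, from 0 to 8.54. A call has 1 to 20 rows; each row is the pose to reach, as a shift and turn from the pose commanded when the call began; what a row does not reach only later rows make up. A row lasts 1/10 s, in which the tool goes at most 50 mm and 8.59 degrees, less where a joint would pass 70% of its speed; a pose out of reach is approached as far as the arm can. A call with a gripper value outside its range is refused whole. The fingers move at their own pace and stop on an object; "grip_force" is the grip in N (left out, the last holds). Time passes only in rows, so rows that repeat a pose let the fingers close. It gives the time, the measured TCP pose, the force, the opening and the grip force at its end, in the units of the state.
- status.get_state(): the state, without advancing time (a new reading comes with each control period).
- optics.capture(name): name is "side" or "top" or "wrist"; returns a dict with "frame" (400x640x3 uint8, red, green, blue), "K" (3x3 intrinsics, pixels), "R" (3x3) and "t" (3): a world point X has camera coordinates R X + t. Camera axes: x right, y down, z forward; pixel columns grow to the right and rows downward; lengths in m; the calibration is good to about 2 mm. A picture is of the moment at which its call begins. There is no depth.
- env.close_job(): hands the job in; it is judged then, once.
Trained networks look in the newest picture that a camera, given by its name, has taken for a name from the list of things; names that differ only in an ending like _2 or _b are one class to them, and where a whole thing is asked for, a point or a joint stands for the part that bears it (a point fixed in the world has none). Each returns a list of dicts, best first, with "score" (0 to 1); they miss things now and then, are a little off and sometimes report something else, mostly with a low value. They report only what shows in the picture. A call takes as long as a camera call. They do not tell look-alikes from the thing itself.
- spotter.silhouettes(thing, camera): "region" (400x640 bool, what is visible of it).
- spotter.pinpoint(thing, camera): "centre" ([x, y, z] in m, in world coordinates, good to about 4 mm: a listed point, or the origin of a listed thing).
The state is a dict: "clock": time; "joint_pos": joint angles; "qvel": joint speeds; "joint_torque": joint torques, N m; "eef_pos": TCP position; "ee_rot": TCP orientation; "ft_force": force on the tool from outside, world axes, zero at the start; "ft_torque": the same for the moment, N m; "gripper_width": opening from 0.0 (shut) to 1.0 (fully open); "finger_force": force on a finger pad.
Only numpy, scipy, OpenCV 4.12 (cv2) and the standard library are available. Lean on these libraries where they do the work, as an engineer would, in place of code of your own. Each camera call takes 0.05 s, during which the arm holds its last target. There are 200 camera calls.

## Working session

There is one attempt and no reset: what is moved stays moved. The work goes in short steps, Python scripts to look and compute and a tool call to move; the robot and the scene stay as the last step left them, time stands still between calls to the robot, and variables do not carry over. Pictures are saved under pics/ and viewed, at most 10 in all, crops included, and the job is handed in when it is done.

Besides the shell and the picture viewer there is one more tool, called after "Emit:" by a JSON object that holds its "fn" and its "kwargs". step_arm: Moves the arm, as the interface text tells. Its arguments: {"type":"object","properties":{"deltas":{"type":"array"},"grip_force":{"type":"number"}},"required":["deltas"]}

```bash
mkdir -p pics; cat > h.py <<'E'
from plant import status, optics, env, spotter
import numpy as np, cv2
from scipy.spatial.transform import Rotation as Ro
def cap(n,save=None):
    c=optics.capture(n)
    if save: cv2.imwrite('pics/'+save,c['frame'][:,:,::-1])
    return c
def proj(c,X):
    p=c['K']@(c['R']@np.asarray(X,float)+c['t']); return p[:2]/p[2]
E
python3 - <<'E'
from h import *
a=cap('top');b=cap('side')
im=np.vstack([a['frame'],b['frame']])
cv2.imwrite('pics/a.png',cv2.resize(a['frame'],(640,400))[:,:,::-1]);cv2.imwrite('pics/b.png',b['frame'][:,:,::-1])
for n in ['med_box','staple_bar','hinge_mid','lid_edge','clip','hook_mouth','gate_pivot','torch','tape_measure','peg_a','brush','thread_spool','tape_roll']:
  for cn,c in (('top',a),('side',b)):
    for r in spotter.pinpoint(n,cn)[:3]:
      print(n,cn,round(r['score'],2),np.round(r['centre'],3),proj(c,r['centre']).round())
s=status.get_state();print(s['clock'],s['eef_pos'],s['ee_rot'])
E
```

```text
med_box top 0.65 [0.462 0.252 0.002] [245. 225.]
med_box side 0.71 [0.457 0.248 0.002] [263. 208.]
staple_bar top 0.81 [0.434 0.178 0.12 ] [259. 230.]
staple_bar top 0.73 [ 0.501 -0.059  0.007] [325. 215.]
staple_bar top 0.33 [ 0.478 -0.248  0.   ] [373. 221.]
staple_bar side 0.75 [0.443 0.175 0.12 ] [266. 190.]
hinge_mid top 0.96 [0.483 0.325 0.194] [214. 213.]
hinge_mid side 0.93 [0.481 0.324 0.19 ] [256. 164.]
lid_edge top 0.87 [0.439 0.197 0.23 ] [249. 225.]
lid_edge top 0.34 [0.437 0.178 0.122] [259. 229.]
lid_edge side 0.79 [0.439 0.189 0.232] [262. 165.]
clip top 0.64 [ 0.423 -0.096  0.001] [334. 235.]
clip top 0.5 [ 0.399 -0.642  0.002] [475. 241.]
clip top 0.37 [ 0.408 -0.366  0.004] [404. 239.]
clip side 0.71 [ 0.427 -0.097 -0.001] [297. 240.]
clip side 0.64 [ 0.397 -0.634  0.   ] [378. 309.]
hook_mouth top 0.49 [ 0.428 -0.567  0.004] [456. 234.]
hook_mouth top 0.48 [ 0.499 -0.063  0.006] [326. 216.]
hook_mouth top 0.32 [ 0.462  0.252 -0.001] [245. 225.]
hook_mouth side 0.8 [ 0.503 -0.067  0.008] [309. 230.]
hook_mouth side 0.71 [ 0.428 -0.563  0.007] [371. 294.]
hook_mouth
[... 466 characters left out ...]
ape_measure top 0.68 [ 0.475 -0.072  0.001] [328. 222.]
tape_measure top 0.58 [ 0.478 -0.246 -0.   ] [373. 221.]
tape_measure side 0.52 [ 0.475 -0.241 -0.   ] [327. 251.]
peg_a top 0.52 [ 0.557 -0.417  0.   ] [416. 201.]
peg_a top 0.4 [ 0.6   -0.059 -0.001] [325. 191.]
peg_a side 0.46 [ 0.559 -0.42  -0.003] [374. 265.]
brush top 0.68 [ 0.529  0.52  -0.001] [177. 209.]
thread_spool top 0.53 [ 0.666 -0.07   0.004] [327. 174.]
thread_spool top 0.18 [ 0.475 -0.245 -0.   ] [372. 222.]
tape_roll top 0.65 [ 0.647 -0.171  0.002] [353. 179.]
tape_roll top 0.35 [ 0.461  0.245 -0.001] [247. 226.]
1.4 [ 0.27971076 -0.58669598  0.23129255] [-5.25027316e-05  9.75362638e-01  2.20607618e-01  2.16346696e-05]
```

```bash
python3 - <<'E'
import cv2,numpy as np
a=cv2.imread('pics/a.png')[150:280,160:500];b=cv2.imread('pics/b.png')[130:330,210:410]
cv2.imwrite('pics/c.png',np.vstack([cv2.resize(a,(780,298),interpolation=3),cv2.resize(b,(302,302),interpolation=3) if 0 else np.hstack([cv2.resize(b[:100],(600,300),interpolation=3),np.zeros((300,180,3),np.uint8)])]))
cv2.imwrite('pics/d.png',cv2.resize(b,(600,600),interpolation=3))
E
```

```text
(no output)
```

View pics/c.png

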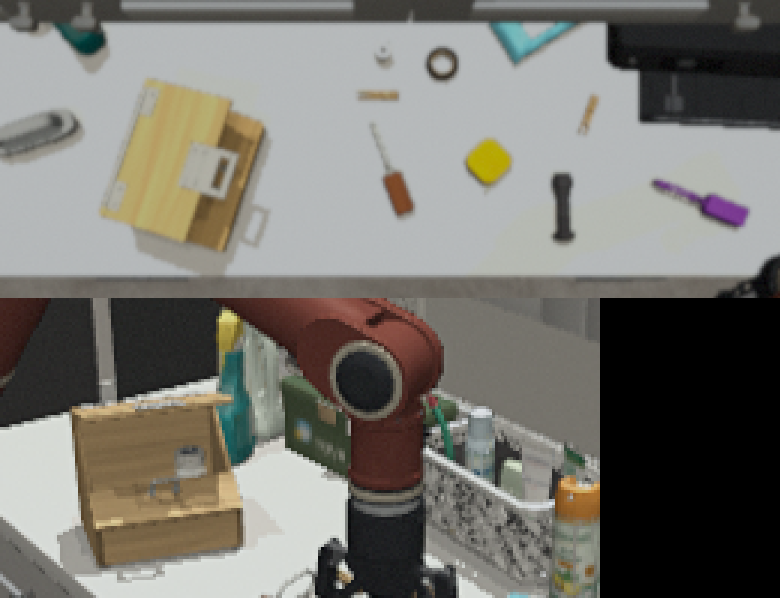

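View pics/d.png

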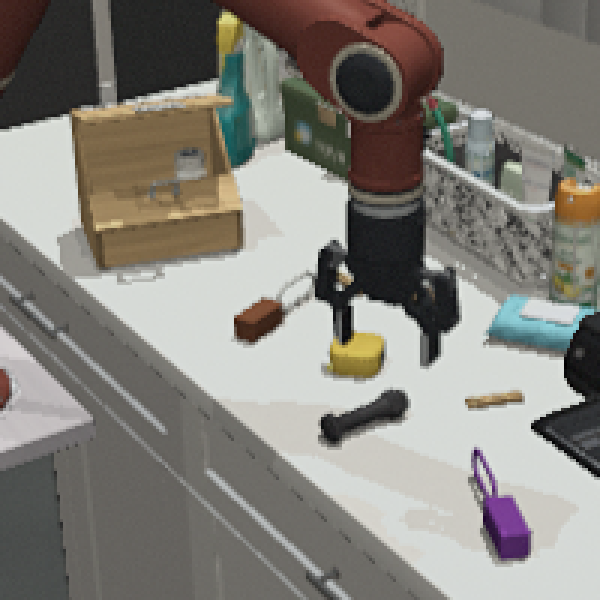

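The clip candidates are the brown block at top (334,235), side (297,240), and the purple one at top (475,241), side (378,309). The brown one fits the "dark wooden block" and the purple one is the look-alike, as the enlarged crop shows. The box's low front faces world -y, and the lid is open by about 0.89 rad. I'll go above the lid first.

Emit:
{"fn": "step_arm", "kwargs": {"deltas": [{"xyz": [5,2,10],"dr": [0,0,0],"gripper": 0},{"xyz": [5,2,10],"dr": [0,0,0],"gripper": 0},{"xyz": [22,39,11],"dr": [0,0,0.4],"gripper": 0},{"xyz": [22,39,11],"dr": [0,0,0.4],"gripper": 0},{"xyz": [22,39,11],"dr": [0,0,0.4],"gripper": 0},{"xyz": [22,39,11],"dr": [0,0,0.4],"gripper": 0},{"xyz": [22,39,11],"dr": [0,0,0.4],"gripper": 0},{"xyz": [22,39,11],"dr": [0,0,0.4],"gripper": 0},{"xyz": [22,39,11],"dr": [0,0,0.4],"gripper": 0},{"xyz": [22,39,11],"dr": [0,0,0.4],"gripper": 0},{"xyz": [17,80.4,11],"dr": [0,0,0.838],"gripper": 0},{"xyz": [17,80.4,11],"dr": [0,0,0.838],"gripper": 0},{"xyz": [17,80.4,11],"dr": [0,0,0.838],"gripper": 0},{"xyz": [17,80.4,11],"dr": [0,0,0.838],"gripper": 0},{"xyz": [17,80.4,11],"dr": [0,0,0.838],"gripper": 0},{"xyz": [17,80.4,11],"dr": [0,0,0.838],"gripper": 0},{"xyz": [17,80.4,11],"dr": [0,0,0.838],"gripper": 0},{"xyz": [17,80.4,11],"dr": [0,0,0.838],"gripper": 0},{"xyz": [17,80.4,11],"dr": [0,0,0.838],"gripper": 0},{"xyz": [17,80.4,11],"dr": [0,0,0.838],"gripper": 0}]}}

```text
clock: 3.4
eef_pos: [0.4477, 0.2228, 0.3417]
ee_rot: [-0.002, 0.798, 0.602, 0.001]
ft_force: [-0.2, -0.9, 0.3]
gripper_width: -0.002
finger_force: 0.0
```

Emit:
{"fn": "step_arm", "kwargs": {"deltas": [{"xyz": [0,0,-5],"dr": [0,0,0],"gripper": 0},{"xyz": [0,0,-9],"dr": [0,0,0],"gripper": 0},{"xyz": [0,0,-10],"dr": [0,0,0],"gripper": 0},{"xyz": [0,0,-11],"dr": [0,0,0],"gripper": 0},{"xyz": [0,0,-12],"dr": [0,0,0],"gripper": 0},{"xyz": [0,-0.1,-13],"dr": [0,0,0],"gripper": 0},{"xyz": [0,-0.2,-14],"dr": [0,0,0],"gripper": 0},{"xyz": [0,-0.2,-15],"dr": [0,0,0],"gripper": 0},{"xyz": [0,0,-16],"dr": [0,0,0],"gripper": 0},{"xyz": [0.1,0.3,-17],"dr": [0,0,0],"gripper": 0},{"xyz": [0.1,0.5,-18],"dr": [0,0,0],"gripper": 0},{"xyz": [0.2,0.8,-18.6],"dr": [0,0,0],"gripper": 0},{"xyz": [0.2,0.8,-18.6],"dr": [0,0,0],"gripper": 0}]}}

```text
clock: 4.7
eef_pos: [0.451, 0.226, 0.1542]
ee_rot: [-0.001, 0.801, 0.599, -0.001]
ft_force: [0.3, -0.3, 0.8]
gripper_width: -0.001
finger_force: 0.0
```

Emit:
{"fn": "step_arm", "kwargs": {"deltas": [{"xyz": [0.1,0.2,-0.5],"dr": [0,0,0],"gripper": 0},{"xyz": [0.2,0.4,-1],"dr": [0,0,0],"gripper": 0},{"xyz": [0.3,0.6,-1.5],"dr": [0,0,0],"gripper": 0},{"xyz": [0.3,0.8,-1.9],"dr": [0,0,0],"gripper": 0},{"xyz": [0.3,0.8,-2.2],"dr": [0,0,0],"gripper": 0}]}}

```text
clock: 5.2
eef_pos: [0.4555, 0.2349, 0.1335]
ee_rot: [-0.0, 0.801, 0.599, 0.002]
ft_force: [-0.4, 2.0, 3.7]
gripper_width: 0.001
finger_force: 2.0
```

```bash
python3 - <<'E'
from h import *
a=cap('top');b=cap('side')
s=status.get_state();print(s['clock'],s['eef_pos'],s['ft_force'])
for n in ['lid_edge','staple_bar','hinge_mid']:
  for cn in ('top','side'):
    for r in spotter.pinpoint(n,cn)[:2]: print(n,cn,round(r['score'],2),np.round(r['centre'],3))
x=b['frame'][150:220,220:340];y=a['frame'][180:270,190:310]
cv2.imwrite('pics/e.png',np.vstack([cv2.resize(x,(480,280),interpolation=3),cv2.resize(y[:78],(480,312),interpolation=3)])[:,:,::-1])
E
```

```text
5.3 [0.45524129 0.23417058 0.13333884] [-0.39980247  0.0209496   1.72577544]
lid_edge top 0.75 [0.448 0.215 0.11 ]
lid_edge top 0.53 [ 0.647 -0.17  -0.002]
lid_edge side 0.77 [0.447 0.21  0.108]
lid_edge side 0.19 [0.441 0.177 0.121]
staple_bar side 0.71 [0.441 0.178 0.123]
hinge_mid side 0.96 [0.482 0.324 0.188]
```

View pics/e.png

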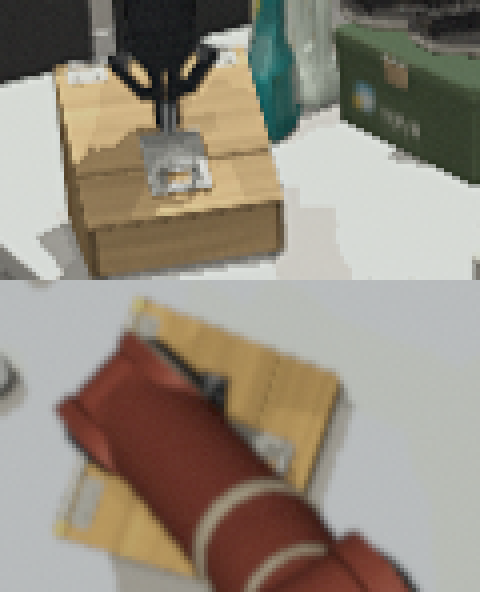

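The lid is down, and the plate sits over the staple at about (175,178) in the side crop. I'll press a little further to confirm it has seated.

Emit:
{"fn": "step_arm", "kwargs": {"deltas": [{"xyz": [0,0,-0.3],"dr": [0,0,0],"gripper": 0},{"xyz": [0,0,-0.6],"dr": [0,0,0],"gripper": 0},{"xyz": [0,0,-0.8],"dr": [0,0,0],"gripper": 0}]}}

```text
clock: 5.9
eef_pos: [0.4555, 0.2339, 0.1306]
ee_rot: [0.002, 0.801, 0.598, 0.001]
ft_force: [-9.9, -6.3, 48.8]
gripper_width: -0.003
finger_force: 24.4
```

Emit:
{"fn": "step_arm", "kwargs": {"deltas": [{"xyz": [0,0,2],"dr": [0,0,0],"gripper": 0},{"xyz": [0,0,7],"dr": [0,0,0],"gripper": 0},{"xyz": [0,0,12],"dr": [0,0,0],"gripper": 6.5},{"xyz": [0,-4,16],"dr": [0,0,-0.15],"gripper": 6.5},{"xyz": [0,-9,16],"dr": [0,0,-0.3],"gripper": 6.5},{"xyz": [0,-14,16],"dr": [0,0,-0.45],"gripper": 6.5},{"xyz": [-1,-19,15],"dr": [0,0,-0.6],"gripper": 6.5},{"xyz": [-1,-24,13],"dr": [0,0,-0.75],"gripper": 6.5},{"xyz": [-1,-29,11],"dr": [0,0,-0.9],"gripper": 6.5},{"xyz": [-1,-32.3,9],"dr": [0,0,-0.9],"gripper": 6.5},{"xyz": [-1,-32.3,9],"dr": [0,0,-0.9],"gripper": 6.5},{"xyz": [-1,-32.3,9],"dr": [0,0,-0.9],"gripper": 6.5},{"xyz": [-1,-32.3,9],"dr": [0,0,-0.9],"gripper": 6.5}]}}

```text
clock: 7.2
eef_pos: [0.4447, -0.0885, 0.2154]
ee_rot: [-0.0, 0.982, 0.191, -0.0]
ft_force: [0.7, 0.2, 0.8]
gripper_width: 0.761
finger_force: 0.0
```

```bash
python3 - <<'E'
from h import *
w=cap('wrist','w1.png');a=cap('top');b=cap('side')
s=status.get_state();print(s['clock'],s['eef_pos'],s['ee_rot'],s['ft_force'],s['joint_pos'])
print('cam',-w['R'].T@w['t'])
for n in ['clip','hook_mouth','gate_pivot','lid_edge','staple_bar','hinge_mid','med_box']:
  for cn,c in (('wrist',w),('top',a),('side',b)):
    for r in spotter.pinpoint(n,cn)[:2]: print(n,cn,round(r['score'],2),np.round(r['centre'],4),proj(c,r['centre']).round())
E
```

```text
7.35 [ 0.44513528 -0.08813965  0.21585619] [-1.01526258e-04  9.81427680e-01  1.91831543e-01  5.98317609e-04] [1.11675503 0.41076357 0.51065691] [ 0.27666433  0.33888499 -0.1716849   1.98239904  0.07661617  0.82530923
 -1.1221364 ]
cam [ 0.51199703 -0.0602329   0.35820249]
clip wrist 0.94 [ 0.4231 -0.0962  0.0015] [318. 197.]
clip top 0.64 [0.4611 0.2483 0.0019] [246. 226.]
clip top 0.49 [ 0.3953 -0.6417  0.0011] [475. 242.]
clip side 0.71 [ 4.239e-01 -9.240e-02 -1.000e-04] [296. 240.]
clip side 0.68 [ 0.3969 -0.6353 -0.0035] [378. 310.]
hook_mouth top 0.51 [ 0.4281 -0.5649  0.0093] [456. 234.]
hook_mouth side 0.88 [ 0.428  -0.5627  0.0052] [371. 294.]
hook_mouth side 0.57 [ 0.4271 -0.0949  0.0025] [297. 239.]
gate_pivot wrist 0.81 [ 0.4767 -0.0699  0.0099] [314. 145.]
gate_pivot top 0.63 [ 0.4191 -0.5936  0.0107] [463. 236.]
gate_pivot top 0.49 [0.4577 0.2493 0.0012] [246. 226.]
gate_pivot side 0.75 [ 0.4138 -0.588   0.0058] [372. 299.]
gate_pivot side 0.65 [ 0.4775 -0.0732  0.0084] [304. 233.]
lid_edge wrist 0.31 [ 0.4756 -0.2444 -0.    ] [453. 202.]
lid_edge top 0.85 [0.445  0.214  0.1083] [250. 227.]
lid_edge top 0.31 [ 0.4031 -0.3694  0.0021] [405. 240.]
staple_bar top 0.89 [0.4379 0.1781 0.1187] [259. 229.]
staple_bar side 0.87 [0.442  0.1791 0.1228] [265. 189.]
hinge_mid top 0.81 [0.4834 0.3239 0.194 ] [214. 213.]
hinge_mid side 0.59 [0.4802 0.3239 0.1886] [256. 164.]
hinge_mid side 0.55 [ 0.4072 -0.3699 -0.0027] [332. 272.]
med_box wrist 0.84 [ 0.4573  0.2459 -0.0025] [21. 45.]
med_box top 0.84 [ 0.4578  0.249  -0.0006] [246. 226.]
med_box side 0.85 [ 0.4579  0.2508 -0.0007] [263. 208.]
```

View pics/w1.png

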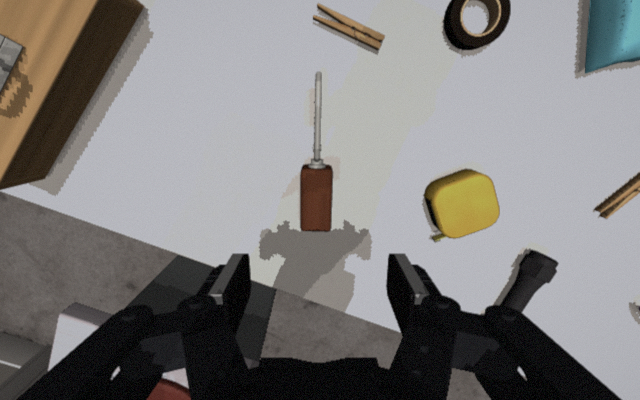

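The wrist view shows the brown block at (301–332, 165–231) with the hook up to (318,72) and no purple. This is the right clip. Next I'll fit its pose.

```bash
python3 - <<'E'
from h import *
from scipy.optimize import minimize
w=cap('wrist')
im=cv2.cvtColor(w['frame'],cv2.COLOR_RGB2HSV)
r=spotter.silhouettes('clip','wrist')[0]['region']
f=w['frame'].astype(int)
blk=(r&(f[:,:,0]-f[:,:,2]>40)).astype(np.uint8)
blk=cv2.morphologyEx(blk,cv2.MORPH_OPEN,np.ones((5,5)))
ys,xs=np.nonzero(blk);print(xs.min(),xs.max(),ys.min(),ys.max(),blk.sum())
hk=r.copy();hk[155:]=0
hy,hx=np.nonzero(hk);l=np.polyfit(hy,hx,1);print('hook line',l,hy.min(),hy.max())
def P(p,q):
    c,s=np.cos(p[2]),np.sin(p[2]);return [p[0]+c*q[0]-s*q[1],p[1]+s*q[0]+c*q[1],q[2]]
def cost(p):
    pts=np.array([proj(w,P(p,(x,y,z))) for x in(-.035,.035) for y in(-.017,.017) for z in (0,.034)])
    h=cv2.convexHull(pts.astype(np.float32))
    m=np.zeros((1600,2560),np.uint8);cv2.fillConvexPoly(m,np.round(h*4+1.5).astype(np.int32),1)
    m=cv2.resize(m.astype(np.float32),(640,400),interpolation=cv2.INTER_AREA)
    e=np.abs(m-blk).sum()
    for x in(.06,.09,.125):
        q=proj(w,P(p,(x,0,.042)));e+=15*abs(q[0]-np.polyval(l,q[1]))
    return e
b=min((minimize(cost,x0,method='Nelder-Mead',options=dict(initial_simplex=np.array(x0)+np.array([[0,0,0],[.006,0,0],[0,.006,0],[0,0,.08]]))) for x0 in ([.424,-.096,.39],[.427,-.094,.36])),key=lambda o:o.fun)
print(b.x,np.degrees(b.x[2]),b.fun, proj(w,P(b.x,(.129,0,.03))))
s=status.get_state();print(s['eef_pos'],Ro.from_quat(np.roll(s['ee_rot'],-1)).as_matrix().round(3))
E
```

```text
300 329 169 228 1676
hook line [-1.89766819e-02  3.18072361e+02] 71 154
[ 0.42415653 -0.09301234  0.36476594] 20.899548595336917 558.7511672983671 [316.64981476  70.93019027]
[ 0.44467159 -0.08974261  0.21528077] [[ 0.928  0.374 -0.   ]
 [ 0.374 -0.928  0.   ]
 [-0.    -0.    -1.   ]]
```

Emit:
{"fn": "step_arm", "kwargs": {"deltas": [{"xyz": [-1.6,-0.3,-3],"dr": [-0.05,0.12,0],"gripper": 6.5},{"xyz": [-1.6,-0.3,-7],"dr": [-0.0975,0.241,0],"gripper": 6.5},{"xyz": [-1.6,-0.3,-11],"dr": [-0.0975,0.241,0],"gripper": 6.5},{"xyz": [-1.6,-0.3,-15],"dr": [-0.0975,0.241,0],"gripper": 6.5},{"xyz": [-1.6,-0.3,-17.5],"dr": [-0.0975,0.241,0],"gripper": 6.5},{"xyz": [-1.6,-0.3,-19],"dr": [-0.0975,0.241,0],"gripper": 6.5},{"xyz": [-1.6,-0.3,-20.2],"dr": [-0.0975,0.241,0],"gripper": 6.5},{"xyz": [-1.6,-0.3,-20.9],"dr": [-0.0975,0.241,0],"gripper": 6.5},{"xyz": [-1.6,-0.3,-20.9],"dr": [-0.0975,0.241,0],"gripper": 6.5}]}}

```text
clock: 9.4
eef_pos: [0.4286, -0.0927, 0.0059]
ee_rot: [0.025, 0.973, 0.189, -0.128]
ft_force: [-0.0, -0.3, 0.3]
gripper_width: 0.765
finger_force: 0.0
```

Emit:
{"fn": "step_arm", "kwargs": {"deltas": [{"xyz": [0,0,0],"dr": [0,0,0],"gripper": 2},{"xyz": [0,0,0],"dr": [0,0,0],"gripper": 2},{"xyz": [0,0,0],"dr": [0,0,0],"gripper": 2},{"xyz": [0,0,0],"dr": [0,0,0],"gripper": 2},{"xyz": [0,0,0],"dr": [0,0,0],"gripper": 2},{"xyz": [0,0,0],"dr": [0,0,0],"gripper": 2}], "grip_force": 100}}

```text
clock: 10.0
eef_pos: [0.4293, -0.0928, 0.0074]
ee_rot: [0.025, 0.974, 0.189, -0.126]
ft_force: [-0.1, 0.1, 6.3]
gripper_width: 0.379
finger_force: 99.5
```

```bash
python3 - <<'E'
from h import *
w=cap('wrist','w2.png')
s=status.get_state();print(s['clock'],s['eef_pos'],s['gripper_width'],s['finger_force'],s['ft_force'])
for n in ['clip','hook_mouth','gate_pivot']:
    for r in spotter.pinpoint(n,'wrist')[:2]: print(n,round(r['score'],2),np.round(r['centre'],4),proj(w,r['centre']).round())
E
```

```text
10.05 [ 0.42932675 -0.09278086  0.00739252] 0.3818040251429602 99.48764562606812 [ 0.38509883 -0.12023408  6.16891669]
clip 0.98 [ 4.221e-01 -9.310e-02 -1.000e-04] [315. 264.]
hook_mouth 0.52 [ 0.4267 -0.0945  0.0013] [321. 261.]
gate_pivot 0.98 [ 0.4777 -0.0728  0.0096] [319. 169.]
```

View pics/w2.png

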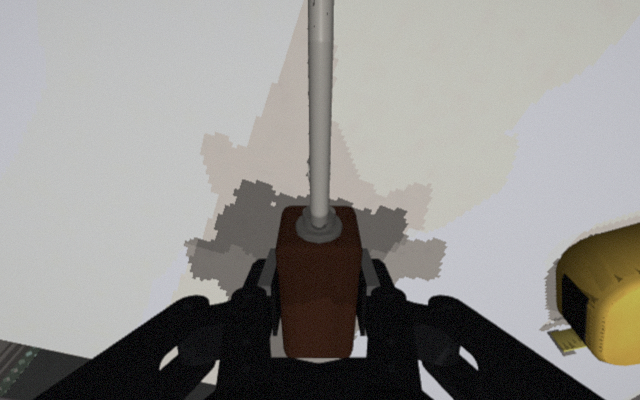

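Gripped: the block is central between the pads, top face rows 207–357, with the spine running up along column 320. From this view I'll work out where the block sits in the tool, before lifting.

```bash
cat >> h.py <<'E'
def rayplane(c,uv,z):
    d=c['R'].T@np.linalg.solve(c['K'],[uv[0],uv[1],1.]);o=-c['R'].T@c['t']
    return o+d*(z-o[2])/d[2]
E
python3 - <<'E'
from h import *
w=cap('wrist')
s=status.get_state();p=np.array(s['eef_pos']);M=Ro.from_quat(np.roll(s['ee_rot'],-1)).as_matrix()
print(M.round(4))
yd=M[:,1];hx=np.cross(-yd,[0,0,1.]) ;hx/=np.linalg.norm(hx)
if hx[0]<0: hx=-hx
print('hook x dir',hx,'yaw',np.degrees(np.arctan2(hx[1],hx[0])))
for uv,z in (((319,207),.034),((316,357),.034),((318,0),.045)):
    q=rayplane(w,uv,z);print(uv,q.round(4),'x from tcp',((q-p)@hx).round(4),'lat',((q-p)@yd).round(4))
for n in ['clip','gate_pivot']:
    for r in spotter.pinpoint(n,'wrist')[:1]: q=np.array(r['centre']);print(n,((q-p)@hx).round(4),((q-p)@yd).round(4))
E
```

```text
[[ 0.897   0.3734 -0.2367]
 [ 0.3607 -0.9277 -0.0966]
 [-0.2556  0.0013 -0.9668]]
hook x dir [ 0.92766133  0.37342263 -0.        ] yaw 21.92685515119419
(319, 207) [ 0.4751 -0.0736  0.034 ] x from tcp 0.0497 lat -0.0007
(316, 357) [ 0.3959 -0.104   0.034 ] x from tcp -0.0352 lat -0.0021
(318, 0) [ 0.53   -0.0511  0.045 ] x from tcp 0.1089 lat -0.0011
clip -0.0038 -0.0014
gate_pivot 0.0527 -0.0022
```

```bash
python3 - <<'E'
from h import *
w=cap('wrist')
s=status.get_state();p=np.array(s['eef_pos']);M=Ro.from_quat(np.roll(s['ee_rot'],-1)).as_matrix()
hx=np.array([.9277,.3734,0])
col=w['frame'][190:260:2,295].astype(int).tolist();print([(190+2*i,c) for i,c in enumerate(col)])
for cx in (0,-.002,-.004,-.006):
    o=np.array([p[0],p[1],0])+cx*hx
    print(cx,[proj(w,o+hx*x+[0,0,z]).round(1).tolist() for x,z in((.035,0),(.035,.034),(-.035,.034),(.039,.042),(.129,.03))])
hy,hx2=np.nonzero(spotter.silhouettes('clip','wrist')[0]['region']);print(hy.min(),hy.max(),hx2[hy>260].min(),hx2[hy>260].max())
E
```

```text
[(190, [185, 177, 171]), (192, [182, 175, 169]), (194, [182, 176, 168]), (196, [185, 180, 173]), (198, [140, 135, 128]), (200, [99, 96, 93]), (202, [102, 99, 93]), (204, [97, 92, 89]), (206, [41, 34, 25]), (208, [37, 22, 14]), (210, [31, 7, 4]), (212, [35, 17, 8]), (214, [40, 25, 21]), (216, [43, 30, 21]), (218, [40, 28, 20]), (220, [31, 13, 12]), (222, [42, 31, 26]), (224, [46, 43, 39]), (226, [46, 39, 39]), (228, [40, 28, 23]), (230, [39, 22, 21]), (232, [32, 15, 8]), (234, [41, 27, 20]), (236, [39, 23, 17]), (238, [38, 22, 14]), (240, [38, 27, 23]), (242, [41, 23, 19]), (244, [36, 22, 14]), (246, [41, 21, 9]), (248, [45, 27, 19]), (250, [39, 20, 7]), (252, [41, 23, 12]), (254, [42, 21, 15]), (256, [41, 23, 8]), (258, [43, 25, 16])]
0 [[320.3, 195.1], [321.0, 241.0], [320.3, 356.7], [321.2, 246.2], [322.7, -105.6]]
-0.002 [[320.2, 198.9], [320.9, 245.3], [320.3, 359.2], [321.2, 250.8], [322.7, -93.6]]
-0.004 [[320.2, 202.6], [320.9, 249.5], [320.3, 361.6], [321.2, 255.3], [322.6, -81.9]]
-0.006 [[320.2, 206.3], [320.9, 253.7], [320.2, 364.1], [321.1, 259.7], [322.5, -70.5]]
0 357 276 361
```

```bash
cat >> h.py <<'E'
# hook in tool frame (from grasp, block flat on table)
M0=np.array([[0.897,0.3734,-0.2367],[0.3607,-0.9277,-0.0966],[-0.2556,0.0013,-0.9668]]);P0=np.array([.4293,-.0928,.0074])
H0=Ro.from_euler('z',21.93,degrees=True).as_matrix()
CX=-.003
def hook_tool():
    o=np.array([P0[0],P0[1],0])+CX*H0[:,0]
    return M0.T@H0, M0.T@(o-P0)
def target(bar,yaw,hxm,hz,pitch=35):
    "tool pose with bar at (hxm,0,hz) of hook"
    RH=Ro.from_euler('ZY',[yaw,-pitch],degrees=True).as_matrix()
    Rt,tt=hook_tool(); RT=RH@Rt.T
    return RT, bar-RH@np.array([hxm,0,hz])-RT@tt
def cur():
    s=status.get_state();return np.array(s['eef_pos']),Ro.from_quat(np.roll(s['ee_rot'],-1)).as_matrix()
E
python3 - <<'E'
from h import *
from scipy.optimize import least_squares
ob=[((81.3,190.6),(.4819,.3242,.1905)),((-71.7,121.4),(.4396,.1777,.1212)),((-36.2,108.3),(.4467,.213,.1087)),((0,0),(.4584,.2491,0))]
f=lambda p:np.concatenate([[p[0]+m[0]/1e3*np.cos(p[2])-q[0],p[1]+m[0]/1e3*np.sin(p[2])-q[1]] for m,q in ob])
o=least_squares(f,[.459,.248,1.28]);p=o.x;print(p,np.degrees(p[2]),(o.fun*1e3).round(1))
bar=np.array([p[0]-.0717*np.cos(p[2]),p[1]-.0717*np.sin(p[2]),.1214]);print('bar',bar)
RT,x=target(bar,np.degrees(p[2]),.081,-.045);P,M=cur()
print('tool z',RT[:,2],'target',x,'delta cm',((x-P)*100).round(2),'dr',Ro.from_matrix(RT@M.T).as_rotvec().round(4))
E
```

```text
[0.45853262 0.24737795 1.2837708 ] 73.55464858523351 [-0.4  1.2 -1.4  0.9  1.6 -0.3  0.1 -1.7]
bar [0.4382343  0.17861118 0.1214    ]
tool z [ 0.09886243  0.33065644 -0.93859109] target [0.41163744 0.08850553 0.11958525] delta cm [-1.77 18.13 11.22] dr [ 0.4674 -0.4246  0.872 ]
```

Emit:
{"fn": "step_arm", "kwargs": {"deltas": [{"xyz": [0,0,1.5],"dr": [0,0,0],"gripper": 2},{"xyz": [0,0,5],"dr": [0,0,0],"gripper": 2},{"xyz": [0,0,9],"dr": [0,0,0],"gripper": 2},{"xyz": [0,0,13],"dr": [0,0,0],"gripper": 2},{"xyz": [0,0,16],"dr": [0.05,-0.045,0.09],"gripper": 2},{"xyz": [0,2,18],"dr": [0.1,-0.09,0.19],"gripper": 2},{"xyz": [0,4,18],"dr": [0.16,-0.15,0.3],"gripper": 2},{"xyz": [0,6,18],"dr": [0.21,-0.19,0.4],"gripper": 2},{"xyz": [0,8,18],"dr": [0.27,-0.24,0.5],"gripper": 2},{"xyz": [-0.5,10,18],"dr": [0.32,-0.29,0.6],"gripper": 2},{"xyz": [-1,12,18],"dr": [0.375,-0.34,0.7],"gripper": 2},{"xyz": [-1.3,14,17],"dr": [0.43,-0.39,0.8],"gripper": 2},{"xyz": [-1.7,15,16],"dr": [0.467,-0.425,0.872],"gripper": 2},{"xyz": [-1.7,16,15],"dr": [0.467,-0.425,0.872],"gripper": 2},{"xyz": [-1.7,16,15],"dr": [0.467,-0.425,0.872],"gripper": 2},{"xyz": [-1.7,16,15],"dr": [0.467,-0.425,0.872],"gripper": 2}]}}

```text
clock: 12.05
eef_pos: [0.4117, 0.0671, 0.1565]
ee_rot: [-0.104, 0.789, 0.59, 0.14]
ft_force: [-0.1, -0.5, -0.3]
gripper_width: 0.384
finger_force: 99.4
```

```bash
cat >> h.py <<'E'
BAR=np.array([.4382,.1786,.1214]);YAW=73.55
def report(goal):
    P,M=cur();RT,x=target(BAR,YAW,*goal)
    Rt,tt=hook_tool();RH=M@Rt;o=P+M@tt
    print('bar in hook mm',(RH.T@(BAR-o)*1e3).round(1),'hook pitch',np.degrees(np.arcsin(RH[2,0])).round(2),'yaw',np.degrees(np.arctan2(RH[1,0],RH[0,0])).round(2))
    print('delta cm',((x-P)*100).round(2),'dr',Ro.from_matrix(RT@M.T).as_rotvec().round(4))
E
python3 - <<'E'
from h import *
w=cap('wrist','w3.png');b=cap('side');a=cap('top')
s=status.get_state();print(s['clock'],s['eef_pos'],s['joint_pos'].round(2) if hasattr(s['joint_pos'],'round') else s['joint_pos'],s['gripper_width'])
report((.081,-.045))
for n in ['staple_bar','hinge_mid','lid_edge','clip','hook_mouth','gate_pivot']:
  for cn,c in (('wrist',w),('side',b),('top',a)):
    for r in spotter.pinpoint(n,cn)[:1]: print(n,cn,round(r['score'],2),np.round(r['centre'],4),proj(c,r['centre']).round())
E
```

```text
12.2 [0.412259   0.06697872 0.15681059] [ 0.54  0.44 -0.69  2.24 -0.12  0.42 -0.27] 0.37889684665827156
bar in hook mm [ 76.6   6.8 -87.1] hook pitch 34.9 yaw 73.62
delta cm [-0.07  2.15 -3.72] dr [ 0.0021  0.0008 -0.0002]
staple_bar wrist 0.84 [0.4391 0.1759 0.1236] [312.  76.]
staple_bar side 0.88 [0.4404 0.1784 0.1213] [265. 190.]
staple_bar top 0.72 [0.4342 0.179  0.121 ] [259. 229.]
hinge_mid side 0.92 [0.4804 0.3257 0.1877] [256. 164.]
hinge_mid top 0.71 [0.4866 0.3223 0.1904] [215. 212.]
lid_edge wrist 0.62 [0.4495 0.2105 0.1089] [313.  33.]
lid_edge side 0.72 [0.4451 0.2073 0.1098] [263. 190.]
lid_edge top 0.59 [0.4484 0.2122 0.1094] [250. 226.]
clip wrist 0.8 [0.4111 0.0688 0.1494] [317. 261.]
clip side 0.87 [ 0.3972 -0.635  -0.0053] [378. 311.]
clip top 0.83 [ 0.3961 -0.6405  0.0026] [475. 242.]
hook_mouth side 0.53 [ 0.4298 -0.5657  0.0074] [372. 294.]
hook_mouth top 0.52 [ 0.4289 -0.5647  0.0055] [455. 234.]
gate_pivot wrist 0.68 [0.4243 0.107  0.189 ] [322. 171.]
gate_pivot side 0.68 [0.4282 0.106  0.188 ] [270. 181.]
gate_pivot top 0.58 [ 0.4181 -0.5912  0.0094] [462. 236.]
```

View pics/w3.png

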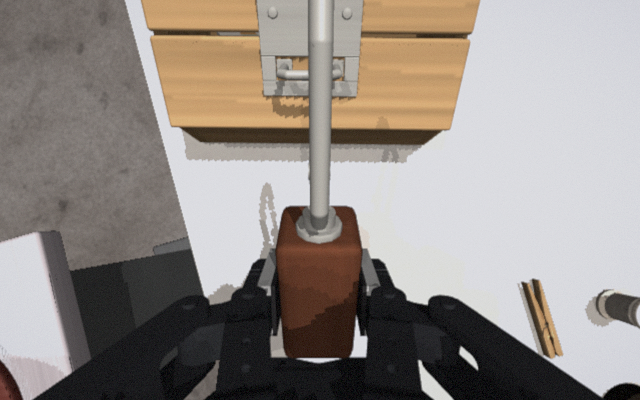

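The wrist view shows the lid shut, the plate over the staple with the bar at row ~73, columns 283–341, and the hook well aligned along the slope. I'll check my model against this picture.

```bash
python3 - <<'E'
from h import *
w=cap('wrist')
P,M=cur();Rt,tt=hook_tool();RH=M@Rt;o=P+M@tt
print('pivot model',o+RH@[.054,0,.007],'clip',o)
yb=np.array([-np.sin(np.radians(YAW)),np.cos(np.radians(YAW)),0])
print('bar c',proj(w,BAR),'ends',proj(w,BAR-.018*yb),proj(w,BAR+.018*yb))
n=np.array([-.5736*np.cos(np.radians(YAW)),-.5736*np.sin(np.radians(YAW)),.8192])
print('socket front edge bottom/top',[proj(w,o+RH@[.035,0,z]).round(1).tolist() for z in(0,.034)],'rear',proj(w,o+RH@[-.035,0,.034]))
ub=np.array([np.cos(np.radians(YAW)),np.sin(np.radians(YAW)),0]);
O=BAR+.0717*ub-[0,0,.1214]
print('front edge corners',[proj(w,O-.091*ub+s*.11*yb+[0,0,.07]).round(1).tolist() for s in(-1,1)],'lid corners',[proj(w,O-.0362*ub+s*.11*yb+[0,0,.1083]).round(1).tolist() for s in(-1,1)])
cv2.imwrite('pics/w4.png',cv2.resize(w['frame'][30:140,220:420],(800,440),interpolation=3)[:,:,::-1])
E
```

```text
pivot model [0.42359198 0.10762291 0.18517014] clip [0.41220585 0.06899237 0.14851936]
bar c [309.52296321  74.03855264] ends [338.34026702  74.03981779] [280.70402871  74.03728741]
socket front edge bottom/top [[319.7, 202.7], [320.1, 249.8]] rear [319.72226325 362.29798828]
front edge corners [[451.9, 129.1], [170.6, 129.1]] lid corners [[473.8, 31.8], [146.4, 31.8]]
```

View pics/w4.png

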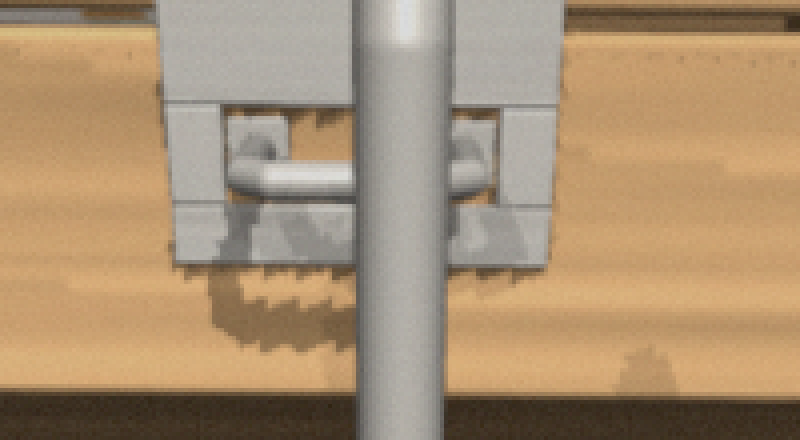

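The model matches the picture within 1 px: bar seen at row 75, columns 277–343, centre 310. Next I'll work out the approach.

```bash
python3 - <<'E'
from h import *
for g in ((.0805,-.03),(.0805,-.005),(.0805,.015),(.0805,.0285)): report(g)
E
```

```text
bar in hook mm [ 76.7   6.  -86.6] hook pitch 34.92 yaw 73.58
delta cm [ 0.24  2.99 -4.87] dr [ 0.0014 -0.0006 -0.0006]
bar in hook mm [ 76.7   6.  -86.6] hook pitch 34.92 yaw 73.58
delta cm [ 0.65  4.36 -6.92] dr [ 0.0014 -0.0006 -0.0006]
bar in hook mm [ 76.7   6.  -86.6] hook pitch 34.92 yaw 73.58
delta cm [ 0.98  5.46 -8.56] dr [ 0.0014 -0.0006 -0.0006]
bar in hook mm [ 76.7   6.  -86.6] hook pitch 34.92 yaw 73.58
delta cm [ 1.19  6.2  -9.66] dr [ 0.0014 -0.0006 -0.0006]
```

Emit:
{"fn": "step_arm", "kwargs": {"deltas": [{"xyz": [0,0.7,-1.1],"dr": [0,0,0],"gripper": 2},{"xyz": [0.1,1.8,-3],"dr": [0,0,0],"gripper": 2},{"xyz": [0.24,2.99,-4.87],"dr": [0,0,0],"gripper": 2},{"xyz": [0.45,3.67,-5.9],"dr": [0,0,0],"gripper": 2},{"xyz": [0.65,4.36,-6.92],"dr": [0,0,0],"gripper": 2},{"xyz": [0.65,4.36,-6.92],"dr": [0,0,0],"gripper": 2},{"xyz": [0.65,4.36,-6.92],"dr": [0,0,0],"gripper": 2}]}}

```text
clock: 13.85
eef_pos: [0.4181, 0.1109, 0.0871]
ee_rot: [-0.104, 0.789, 0.59, 0.14]
ft_force: [-0.0, 0.1, -1.2]
gripper_width: 0.379
finger_force: 99.4
```

```bash
python3 - <<'E'
from h import *
w=cap('wrist','w5.png')
s=status.get_state();print(s['clock'],s['ft_force'],s['ft_torque'])
for g in ((.0805,-.005),(.0805,.006),(.0805,.02),(.0805,.0285)): report(g)
yb=np.array([-np.sin(np.radians(YAW)),np.cos(np.radians(YAW)),0])
print('bar ends outer',proj(w,BAR-.021*yb),proj(w,BAR+.021*yb))
cv2.imwrite('pics/w5.png',cv2.resize(w['frame'][0:220,200:440],(655,600),interpolation=3)[:,:,::-1])
E
```

```text
13.9 [ 0.69375158  0.24615299 -0.43230621] [-0.4384945   0.15469344  0.03094385]
bar in hook mm [80.6  0.1 -5.2] hook pitch 34.91 yaw 73.57
delta cm [-0.01  0.03 -0.03] dr [ 0.0015 -0.0004 -0.0002]
bar in hook mm [80.6  0.1 -5.2] hook pitch 34.91 yaw 73.57
delta cm [ 0.17  0.63 -0.93] dr [ 0.0015 -0.0004 -0.0002]
bar in hook mm [80.6  0.1 -5.2] hook pitch 34.91 yaw 73.57
delta cm [ 0.4   1.4  -2.07] dr [ 0.0015 -0.0004 -0.0002]
bar in hook mm [80.6  0.1 -5.2] hook pitch 34.91 yaw 73.57
delta cm [ 0.53  1.87 -2.77] dr [ 0.0015 -0.0004 -0.0002]
bar ends outer [372.58921023  98.85952604] [267.62842432  98.843422  ]
```

View pics/w5.png

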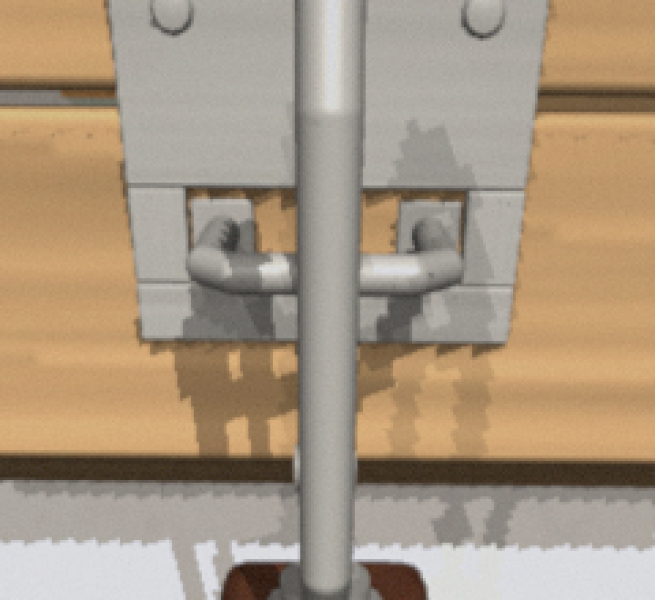

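The bar is at crop (188–462, 270), where the model puts it, and centred under the hook. The pin at crop (297,468) looks like the gate pivot, so I'll use it to check the along-hook offset.

```bash
python3 - <<'E'
from h import *
w=cap('wrist')
P,M=cur();Rt,tt=hook_tool();RH=M@Rt;o=P+M@tt
print([(dx,proj(w,o+RH@[.054+dx,.004,.007]).round(1).tolist()) for dx in(-.003,0,.003)])
f=w['frame'];print([ (r,f[r,305:330].astype(int).sum(1).tolist()[:8]) for r in range(162,182,2)])
E
```

```text
[(-0.003, [310.5, 178.6]), (0, [310.4, 172.1]), (0.003, [310.3, 165.4])]
[(162, [458, 457, 458, 404, 285, 280, 344, 386]), (164, [476, 455, 454, 458, 368, 283, 344, 380]), (166, [377, 366, 421, 497, 417, 296, 337, 380]), (168, [149, 179, 308, 488, 463, 298, 332, 386]), (170, [136, 163, 321, 516, 481, 293, 336, 380]), (172, [138, 160, 273, 471, 437, 288, 329, 371]), (174, [153, 139, 258, 416, 369, 298, 335, 382]), (176, [190, 183, 249, 345, 326, 289, 335, 381]), (178, [354, 350, 335, 310, 252, 281, 330, 378]), (180, [348, 359, 343, 314, 245, 274, 333, 381])]
```

The pin agrees within about 0.5 mm. Pressing in.

Emit:
{"fn": "step_arm", "kwargs": {"deltas": [{"xyz": [0.08,0.3,-0.45],"dr": [0,0,0],"gripper": 2},{"xyz": [0.17,0.63,-0.93],"dr": [0,0,0],"gripper": 2},{"xyz": [0.22,0.8,-1.18],"dr": [0,0,0],"gripper": 2},{"xyz": [0.27,0.96,-1.42],"dr": [0,0,0],"gripper": 2},{"xyz": [0.32,1.13,-1.67],"dr": [0,0,0],"gripper": 2}]}}

```text
clock: 14.45
eef_pos: [0.4213, 0.1222, 0.0702]
ee_rot: [-0.104, 0.789, 0.589, 0.14]
ft_force: [-1.6, -2.3, 2.1]
gripper_width: 0.382
finger_force: 99.6
```

```bash
python3 - <<'E'
from h import *
s=status.get_state();print(s['clock'],s['ft_force'],s['ft_torque'])
for g in ((.0805,.02),(.0805,.025),(.0805,.029)): report(g)
E
```

```text
14.45 [-1.57258316 -2.30634253  2.11104256] [-0.397487    0.10809835 -0.02316809]
bar in hook mm [80.6 -0.2 15.7] hook pitch 34.91 yaw 73.57
delta cm [ 0.09  0.24 -0.36] dr [ 0.0015 -0.0008 -0.0006]
bar in hook mm [80.6 -0.2 15.7] hook pitch 34.91 yaw 73.57
delta cm [ 0.17  0.52 -0.77] dr [ 0.0015 -0.0008 -0.0006]
bar in hook mm [80.6 -0.2 15.7] hook pitch 34.91 yaw 73.57
delta cm [ 0.24  0.74 -1.1 ] dr [ 0.0015 -0.0008 -0.0006]
```

The force is about 3 N, so the gate is yielding. Continuing to 29 mm.

Emit:
{"fn": "step_arm", "kwargs": {"deltas": [{"xyz": [0.05,0.14,-0.2],"dr": [0,0,0],"gripper": 2},{"xyz": [0.09,0.27,-0.4],"dr": [0,0,0],"gripper": 2},{"xyz": [0.13,0.4,-0.6],"dr": [0,0,0],"gripper": 2},{"xyz": [0.17,0.52,-0.77],"dr": [0,0,0],"gripper": 2},{"xyz": [0.2,0.63,-0.94],"dr": [0,0,0],"gripper": 2},{"xyz": [0.24,0.74,-1.1],"dr": [0,0,0],"gripper": 2},{"xyz": [0.24,0.74,-1.1],"dr": [0,0,0],"gripper": 2}]}}

```text
clock: 15.15
eef_pos: [0.4241, 0.1304, 0.0594]
ee_rot: [-0.104, 0.788, 0.59, 0.141]
ft_force: [-0.3, -0.1, -1.3]
gripper_width: 0.382
finger_force: 99.4
```

```bash
python3 - <<'E'
from h import *
s=status.get_state();print(s['clock'],s['ft_force'],s['ft_torque'])
for g in ((.0805,.0305),(.0805,.018),(.0805,.011)): report(g)
E
```

```text
15.15 [-0.25721008 -0.0576818  -1.34444254] [-0.44315211  0.15365771  0.01244388]
bar in hook mm [79.6  0.  29.4] hook pitch 34.98 yaw 73.65
delta cm [-0.01 -0.   -0.14] dr [ 0.0005  0.0001 -0.0016]
bar in hook mm [79.6  0.  29.4] hook pitch 34.98 yaw 73.65
delta cm [-0.22 -0.69  0.88] dr [ 0.0005  0.0001 -0.0016]
bar in hook mm [79.6  0.  29.4] hook pitch 34.98 yaw 73.65
delta cm [-0.33 -1.08  1.46] dr [ 0.0005  0.0001 -0.0016]
```

The force fell back to the bare hook's weight, so the gate has snapped shut. As a tug test I'll back off until the bar should bear on the shut gate, at about z 12.

Emit:
{"fn": "step_arm", "kwargs": {"deltas": [{"xyz": [-0.07,-0.23,0.3],"dr": [0,0,0],"gripper": 2},{"xyz": [-0.15,-0.46,0.6],"dr": [0,0,0],"gripper": 2},{"xyz": [-0.22,-0.69,0.88],"dr": [0,0,0],"gripper": 2},{"xyz": [-0.27,-0.88,1.16],"dr": [0,0,0],"gripper": 2},{"xyz": [-0.32,-1.04,1.4],"dr": [0,0,0],"gripper": 2},{"xyz": [-0.32,-1.04,1.4],"dr": [0,0,0],"gripper": 2}]}}

```text
clock: 15.75
eef_pos: [0.4207, 0.119, 0.0736]
ee_rot: [-0.104, 0.789, 0.589, 0.14]
ft_force: [-0.1, 0.1, -3.2]
gripper_width: 0.38
finger_force: 99.7
```

```bash
python3 - <<'E'
from h import *
s=status.get_state();print(s['clock'],s['ft_force'],s['ft_torque'])
for g in ((.0805,.018),(.0805,.011)): report(g)
E
```

```text
15.75 [-0.08571918  0.14746159 -3.17132136] [-0.53257999  0.06739325 -0.00183003]
bar in hook mm [81.3  0.  11. ] hook pitch 34.93 yaw 73.57
delta cm [ 0.13  0.45 -0.54] dr [ 0.0013 -0.0003 -0.0003]
bar in hook mm [81.3  0.  11. ] hook pitch 34.93 yaw 73.57
delta cm [0.02 0.07 0.04] dr [ 0.0013 -0.0003 -0.0003]
```

The hook is caught: it pulls on the bar at z 11 (the force changed from -1.3 to -3.2 N). I'll let it back and ease it downhill so it won't drop far on release.

```bash
python3 - <<'E'
from h import *
for g in ((.081,.026),(.095,.026),(.112,.026)): report(g)
E
```

```text
bar in hook mm [81.3  0.  11. ] hook pitch 34.93 yaw 73.57
delta cm [ 0.25  0.85 -1.22] dr [ 0.0013 -0.0003 -0.0003]
bar in hook mm [81.3  0.  11. ] hook pitch 34.93 yaw 73.57
delta cm [-0.08 -0.25 -2.02] dr [ 0.0013 -0.0003 -0.0003]
bar in hook mm [81.3  0.  11. ] hook pitch 34.93 yaw 73.57
delta cm [-0.47 -1.58 -3.  ] dr [ 0.0013 -0.0003 -0.0003]
```

Emit:
{"fn": "step_arm", "kwargs": {"deltas": [{"xyz": [0.12,0.42,-0.6],"dr": [0,0,0],"gripper": 2},{"xyz": [0.25,0.85,-1.22],"dr": [0,0,0],"gripper": 2},{"xyz": [0.1,0.3,-1.6],"dr": [0,0,0],"gripper": 2},{"xyz": [-0.08,-0.25,-2.02],"dr": [0,0,0],"gripper": 2},{"xyz": [-0.28,-0.9,-2.5],"dr": [0,0,0],"gripper": 2},{"xyz": [-0.47,-1.58,-3],"dr": [0,0,0],"gripper": 2},{"xyz": [-0.47,-1.58,-3],"dr": [0,0,0],"gripper": 2}]}}

```text
clock: 16.45
eef_pos: [0.415, 0.1017, 0.0425]
ee_rot: [-0.104, 0.79, 0.588, 0.139]
ft_force: [0.2, -0.4, -0.3]
gripper_width: 0.384
finger_force: 100.0
```

```bash
python3 - <<'E'
from h import *
s=status.get_state();print(s['clock'],s['ft_force'],s['ft_torque'])
report((.112,.026))
E
```

```text
16.45 [ 0.2318896  -0.35865083 -0.27119908] [-0.44001527  0.13786707 -0.05241154]
bar in hook mm [ 1.14e+02 -1.00e-01  2.63e+01] hook pitch 34.84 yaw 73.34
delta cm [0.09 0.15 0.12] dr [ 0.0021 -0.0032  0.0019]
```

Emit:
{"fn": "step_arm", "kwargs": {"deltas": [{"xyz": [0,0,0],"dr": [0,0,0],"gripper": 8.2},{"xyz": [0,0,0],"dr": [0,0,0],"gripper": 8.2},{"xyz": [0,0,0],"dr": [0,0,0],"gripper": 8.2},{"xyz": [0,0,0],"dr": [0,0,0],"gripper": 8.2},{"xyz": [0,0,0],"dr": [0,0,0],"gripper": 8.2},{"xyz": [0,0,0],"dr": [0,0,0],"gripper": 8.2},{"xyz": [-0.1,-0.33,0.94],"dr": [0,0,0],"gripper": 8.2},{"xyz": [-0.3,-1,2.8],"dr": [0,0,0],"gripper": 8.2},{"xyz": [-0.6,-2,5.6],"dr": [0,0,0],"gripper": 8.2},{"xyz": [-0.9,-3,8.4],"dr": [0,0,0],"gripper": 8.2},{"xyz": [-0.9,-4,12],"dr": [0,0,0],"gripper": 8.2},{"xyz": [0,-8,15],"dr": [0,0,0],"gripper": 8.2},{"xyz": [1,-12,17],"dr": [0,0,0],"gripper": 8.2},{"xyz": [1,-12,17],"dr": [0,0,0],"gripper": 8.2},{"xyz": [1,-12,17],"dr": [0,0,0],"gripper": 8.2}]}}

```text
clock: 17.95
eef_pos: [0.4257, -0.0178, 0.2138]
ee_rot: [-0.103, 0.79, 0.588, 0.14]
ft_force: [0.2, 0.7, -0.5]
gripper_width: 0.959
finger_force: 0.0
```

```bash
python3 - <<'E'
from h import *
w=cap('wrist');b=cap('side');a=cap('top')
s=status.get_state();print(s['clock'],s['eef_pos'],s['ft_force'])
for n in ['clip','lid_edge','hook_mouth','gate_pivot']:
  for cn,c in (('wrist',w),('side',b),('top',a)):
    for r in spotter.pinpoint(n,cn)[:2]: print(n,cn,round(r['score'],2),np.round(r['centre'],4),proj(c,r['centre']).round())
v=np.hstack([w['frame'][0:300,100:500],cv2.resize(b['frame'][150:240,215:335],(400,300),interpolation=3)])
cv2.imwrite('pics/f.png',v[:,:,::-1])
E
```

```text
18.1 [ 0.42452129 -0.01513406  0.21296688] [-0.12410573  0.29662603 -0.59225117]
clip wrist 0.95 [0.4188 0.1103 0.0235] [280. 134.]
clip wrist 0.64 [0.4391 0.1767 0.1215] [267.  17.]
clip side 0.73 [0.4166 0.1114 0.0201] [269. 218.]
clip side 0.57 [ 0.3965 -0.6387 -0.0019] [378. 310.]
clip top 0.74 [0.4157 0.1122 0.0223] [280. 237.]
clip top 0.51 [ 0.4002 -0.6405  0.0014] [475. 241.]
lid_edge wrist 0.21 [0.4289 0.1468 0.065 ] [274.  84.]
lid_edge side 0.74 [0.4445 0.2112 0.1107] [262. 190.]
lid_edge side 0.47 [0.4817 0.323  0.188 ] [257. 164.]
lid_edge top 0.86 [0.4471 0.2145 0.1106] [250. 226.]
hook_mouth wrist 0.9 [0.4363 0.1672 0.0824] [273.  54.]
hook_mouth side 0.66 [ 5.583e-01 -4.191e-01  5.000e-04] [374. 264.]
hook_mouth side 0.64 [0.4333 0.166  0.082 ] [266. 199.]
hook_mouth top 0.64 [ 0.4275 -0.5599  0.0071] [454. 234.]
hook_mouth top 0.46 [0.4358 0.1666 0.0799] [264. 230.]
gate_pivot wrist 0.7 [0.4313 0.1472 0.0629] [277.  84.]
gate_pivot side 0.73 [0.4332 0.1472 0.0631] [268. 205.]
gate_pivot side 0.7 [ 0.4165 -0.5888  0.0064] [373. 299.]
gate_pivot top 0.74 [ 0.4196 -0.5901  0.0079] [462. 236.]
```

View pics/f.png

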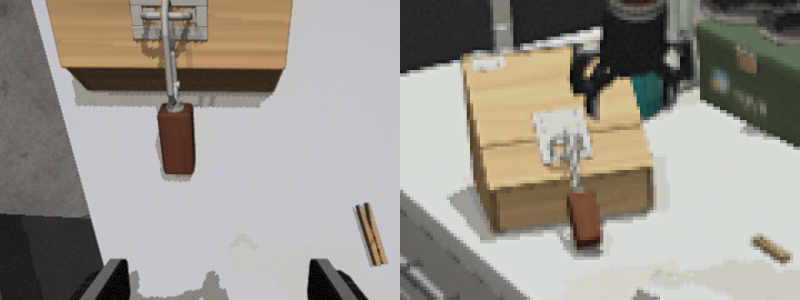

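The hook hangs on the staple, with its loop round the bar at about (167,15) in the left half and the block off the worktop. The lid is shut and the gripper is clear. I'll let it settle, confirm nothing moves, and hand in.

Emit:
{"fn": "step_arm", "kwargs": {"deltas": [{"xyz": [0,-2,1],"dr": [0,0,0],"gripper": 8.2},{"xyz": [0,-2,1],"dr": [0,0,0],"gripper": 8.2},{"xyz": [0,-2,1],"dr": [0,0,0],"gripper": 8.2},{"xyz": [0,-2,1],"dr": [0,0,0],"gripper": 8.2},{"xyz": [0,-2,1],"dr": [0,0,0],"gripper": 8.2},{"xyz": [0,-2,1],"dr": [0,0,0],"gripper": 8.2},{"xyz": [0,-2,1],"dr": [0,0,0],"gripper": 8.2},{"xyz": [0,-2,1],"dr": [0,0,0],"gripper": 8.2}]}}

```text
clock: 19.5
eef_pos: [0.4258, -0.0365, 0.2234]
ee_rot: [-0.104, 0.789, 0.59, 0.14]
ft_force: [-0.5, -0.4, -0.6]
gripper_width: 0.959
finger_force: 0.0
```

```bash
python3 - <<'E'
from h import *
w=cap('wrist');b=cap('side')
ok=False
for n in ['clip','gate_pivot','lid_edge']:
  for cn in ('wrist','side'):
    for r in spotter.pinpoint(n,cn)[:1]:
      print(n,cn,round(r['score'],2),np.round(r['centre'],4))
      if n=='gate_pivot' and np.linalg.norm(np.array(r['centre'])-[.432,.147,.063])<.012: ok=True
if ok: print(env.close_job())
E
```

```text
clip wrist 0.66 [0.4157 0.1139 0.0233]
clip side 0.78 [ 0.3954 -0.6387 -0.0029]
gate_pivot wrist 0.57 [0.416  0.1112 0.0229]
gate_pivot side 0.66 [ 0.4145 -0.5885  0.003 ]
lid_edge side 0.74 [0.4446 0.2123 0.112 ]
```

The clip hasn't moved: the wrist camera still finds it at (0.416, 0.114, 0.023). My check only tripped because the networks mis-detected the gate pivot. Handing in.

```bash
python3 -c "
from h import *
print(env.close_job())"
```

```text
the job is handed in; nothing more can be done
None
```

The lid is shut with the hasp plate over the staple, the snap hook is clipped on and hanging from the bar, and I handed the job in at about 20 s; seating the lid pressed the closed fingertips on it with about 50 N at the wrist (limit 120 N; the 40 N limit is for the arm and gripper body).

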